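Open the creasing machine's cover, which may be caught, and hold it up

ROBOT

A 6-joint arm with a two-finger parallel gripper is mounted at the origin on the work surface. World frame = base frame: x ahead of the robot, y to its left, z up, the work surface at z = 0. Lengths are in m, angles in rad, forces in N, time in s.
With the tool pointing down it reaches from about 0.25 to 0.725 m from the base axis. Payload 9.7 kg.
Tool frame: the origin (TCP) lies where the fingers leave the gripper's body, on its centre line; the fingertips stand 73 mm ahead of it and the grasp point (between the pads) lies 54 mm ahead of it (arm.finger_overhang is the distance from the TCP to the fingertips, in m); z points along the fingers, x is the direction in which the jaws open and shut, and the axes are right-handed (so a half turn about z gives the same grasp; the last joint's range is limited). The gripper opens to 85 mm and grips with 20 to 120 N. Pads are 22 mm wide; open, the fingers measure 114 mm over their backs; the gripper's body (76 mm by 85 mm) begins 54 mm behind the grasp point. The pads swing forward as they close: fully open they stand 13 mm farther back than shut.
Start: joints at [1.246, 0.087, 0.176, 1.66, 0, 1.571], TCP at [0.176, 0.521, 0.304] pointing down, gripper open.
Joint ranges: [-3.13, 3.13], [-0.85, 1.81], [-1.15, 1.24], [-2.2, 2.28], [-1.44, 1.52], [-3.14, 3.14]. Speed limits (rad/s): [2.22, 2.22, 2.57, 3.14, 3.14, 3.14].

INTERFACE

Orientations are given as a unit quaternion [w, x, y, z].
In Python, from bench import arm, imaging gives the robot as it stands.
- The arm moves only by the shell command python3 -m jog 'ROWS'. ROWS is JSON, a list of rows, each an object of numbers: "x", "y", "z": the shift along the tool's x, y, z normalised to -1 to 1, where 1 is 0.1 m; "wx", "wy", "wz": the turn, a rotation vector about the tool's x, y, z normalised to -1 to 1, where 1 is 30 degrees; "hand": the closure, from -1 (fully open) to 1 (shut). A call has 1 to 20 rows; each row shifts and turns the commanded pose from where the row before left it, along the tool's axes as they then stand; what a row does not reach is not made up. A row lasts 1/8 s, in which the tool goes at most 62.5 mm and 10.7 degrees, less where a joint would pass 70% of its speed; a pose out of reach is approached as far as the arm can. A call with a number of a shift or a turn outside -1 to 1 is refused whole. A call with a gripper value outside its range is refused whole. The fingers move at their own pace and stop on an object; the grip force is fixed at half the most. Time passes only in rows, so rows that do not move let the fingers close. It gives the time, the measured TCP pose, the force and the opening at its end, in the units of the state.
- arm.state(): the state, without advancing time (a new reading comes with each control period).
- imaging.get_image(name): name is "scene" or "side" or "wrist"; returns the picture (400x640x3 uint8, blue, green, red); there is no depth.
- imaging.camera_info(name): a dict with "fovy" (degrees; the focal length in pixels is half the picture's height over the tangent of half this angle, whatever the lens; pixels are square), "cx", "cy" (the principal point, pixels), "world_from_camera" (4x4, takes a point from camera to world coordinates). Camera axes: x right, y down, z forward; pixel columns grow to the right and rows downward; lengths in m; the calibration is good to about 2 mm. A picture is of the moment at which its call begins: read the wrist's pose just before it. camera_info takes no time and is no camera call; for the wrist camera it gives the pose at the moment of the call.
- arm.sign_off(): hands the job in, once; it reports no verdict.
The state is a dict: "t": time; "joint_positions": joint angles; "joint_vel": joint speeds; "joint_torque": joint torques, N m; "position": TCP position; "ee_rot": TCP orientation; "force": force on the tool from outside, world axes, zero at the start; "torque": the same for the moment, N m; "gripper_width": finger opening in m.
Only numpy, scipy, OpenCV 4.12 (cv2) and the standard library are available. Lean on these libraries where they do the work, as an engineer would, in place of code of your own. Each camera call takes 0.05 s, during which the arm holds its last target. There are 200 camera calls.

TASK

Open the cover of the white creasing machine so that its rollers can be looked at. First give the cover's handle a gentle upward tug, with the release slide still untouched: if the cover is free, simply lift it and leave the slide alone; if it is caught, let it back down, push the release slide fully outward (away from the cover) and then lift. Finish with the gripper still holding the cover well up, about 60 degrees open and still, because it falls shut when let go; leave the other things on the bench where they are.

Things in the scene. Friction and masses are not known exactly. Their poses are not given: they have to be found in the camera images.
- console: white desktop creasing machine, fixed; 210 mm deep (x -100 to 110 mm), 390 wide (y -170 to 220). Origin at bench height; x points from the handle side to the hinge side, y to the left seen from the robot, z up. Decks 90 mm high flank the cover: right (y -170 to -100) with the release slide, left with a tape roll. Whether the catch inside is caught cannot be seen, only felt by tugging.
- cover (a joint): cover angle, rad: 0 shut, grows as the front edge rises, stop at 1.3. Falls shut when let go; 1.5 to 3.5 N at the handle lift it, some N more if pinched hard. If caught, the handle rises 2 mm freely, then against about 1.5 N per mm to a hard stop at 8 mm (0.037 rad); over 40 N at the catch harms it. If free, it just rises on. White plate 170 mm deep, 244 wide, 10 thick, top at 106 mm.
- cover_handle (a point): middle of the cover's handle: plain aluminium round bar along y, 18 mm thick, 40 mm long, on a 12 mm wide stem; 40 mm before the cover's front edge, 30 mm before the machine's front face, 101 mm above the bench when shut. Can be pinched from above over its flat ends (40 mm, fingers closing along y); the bar then turns between the pads as the cover swings. Axes as the cover's (x to the hinge).
- cover_hinge (a point): point on the hinge line, in line with the handle's middle; the hinge line is the cover's rear edge, along the console's y. With the cover shut it lies 210 mm behind the handle (console x), 95 mm above the bench, 6 mm below the handle's middle; the handle moves on a circle about it.
- release (a joint): travel of the release slide, m: 0 home (every start), grows as it is pushed along the console's -y (away from the cover), stop at 0.018. It needs about 2 N, stays where it is left, and looks the same whether or not the catch is caught. Fully out it frees the catch, which then stays free.
- release_grip (a point): grip point of the release slide: upright aluminium block 16 mm (console x) by 10 mm (console y), standing 32 mm above the right deck, about 30 mm to the right of the cover's edge; the point is on its centre line, 20 mm above the deck, 12 mm below its top, 110 mm above the bench.
- tape_roll: yellow adhesive-tape roll lying flat, 120 mm across, 25 mm high; to be left alone; origin at the centre of its underside
- small_tape: small yellow tape roll lying flat on the machine's left deck, 56 mm across, 15 mm high; to be left alone; origin at the centre of its underside
- scissors: grey-handled scissors lying flat, about 165 mm long, 12 mm thick; to be left alone; origin at the centre of its underside
- phone: black phone lying flat, 150 x 72 x 9 mm; to be left alone; origin at the centre of its underside
- carton: closed grey carton, 110 x 80 x 70 mm high; to be left alone; origin at the centre of its underside
- blank_stack: stack of white carton blanks, 200 x 150 x 30 mm high; to be left alone; origin at the centre of its underside
- folder: white flat folding bone, 150 x 22 x 10 mm; to be left alone; origin at the centre of its underside

How it is judged:
By the outcome, as a careful person would: the job done as asked, in the order asked, and still so for the second after the job is handed in, while the arm keeps its last pose, push and grip.
It also fails if it takes over 54 s, if anything falls off the work surface, if the arm or the gripper's body presses on something with over 40 N, if the wrist force passes 120 N, or if a joint passes its speed limit or range.

## Working session

There is one attempt and no reset: what is moved stays moved. The work goes in short steps, Python scripts to look and compute and a shell command to move; the robot and the scene stay as the last step left them, time stands still between calls to the robot, and variables do not carry over. Pictures are saved under pics/ and viewed, about 8 in all and at most 12, crops included, and the job is handed in when it is done.

```bash
mkdir -p pics; python3 - <<'E'
from bench import arm, imaging
import cv2, numpy as np
for n in ("scene","side"):
    im=imaging.get_image(n); cv2.imwrite(f"pics/{n}0.png",im)
    c=imaging.camera_info(n); print(n,c["fovy"],c["cx"],c["cy"],np.round(c["world_from_camera"],4).tolist())
s=arm.state(); print(s["t"],s["position"],s["ee_rot"],s["force"],s["gripper_width"])
E
```

```text
scene 48.95507051958299 324.3209190785805 200.4926539919537 [[-0.0558, 0.764, -0.6428, 1.5667], [0.9984, 0.0396, -0.0396, 0.0906], [-0.0048, -0.644, -0.765, 1.3112], [0.0, 0.0, 0.0, 1.0]]
side 49.16849784662557 315.49236425247756 198.7432186575542 [[-0.9946, -0.0751, 0.0712, 0.4882], [-0.1035, 0.7329, -0.6725, 0.8618], [-0.0016, -0.6762, -0.7367, 1.0035], [0.0, 0.0, 0.0, 1.0]]
0.1 [0.17549374 0.52112326 0.30327217] [ 3.44427198e-04  8.12150302e-01  5.83447978e-01 -4.75224911e-04] [ 0.32576525 -0.20841335  0.10172748] 0.0852151413201435
```

View pics/scene0.png

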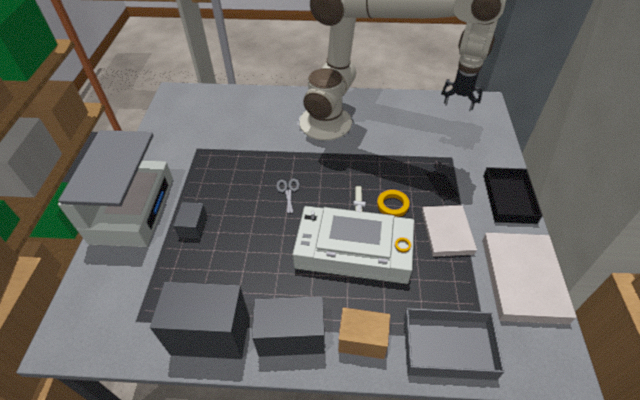

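View pics/side0.png

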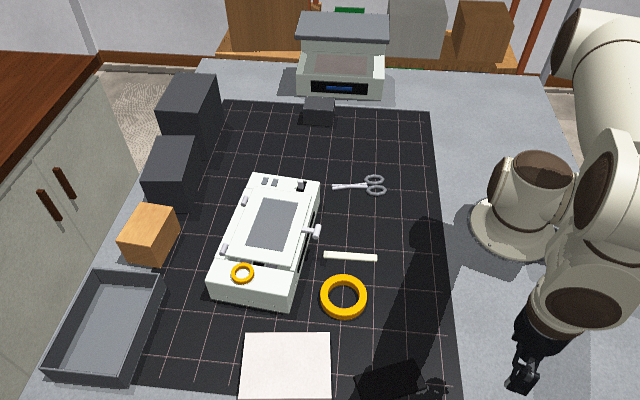

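The machine's handle faces the robot at scene ≈(360,206), side ≈(315,231). The release is at scene ≈(310,216), side ≈(301,185). I'll zoom in on both views.

```bash
python3 - <<'E'
import cv2, numpy as np
a=cv2.imread("pics/scene0.png")[175:295,280:430]; b=cv2.imread("pics/side0.png")[160:320,195:395]
a=cv2.resize(a,None,fx=4,fy=4,interpolation=cv2.INTER_CUBIC)[:, :]
b=cv2.resize(b,None,fx=4,fy=4,interpolation=cv2.INTER_CUBIC)[:600]
cv2.imwrite("pics/sc1.png",a);cv2.imwrite("pics/si1.png",b)
E
```

```text
(no output)
```

View pics/sc1.png

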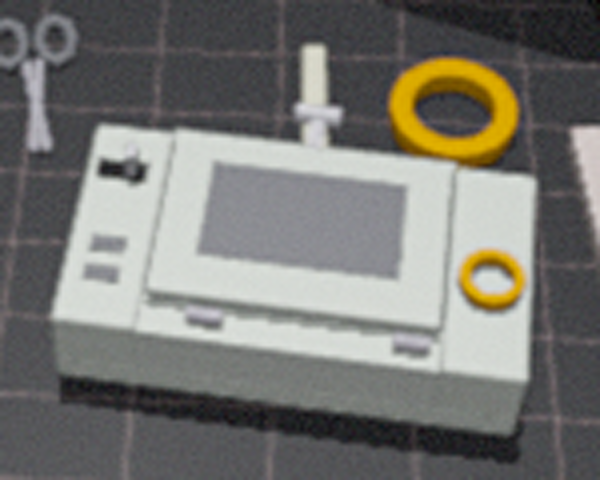

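View pics/si1.png

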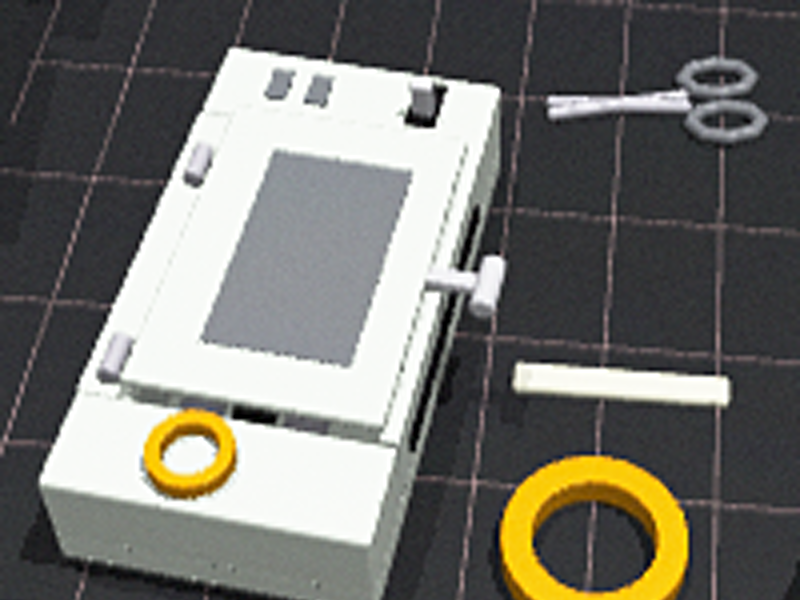

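The crops are clear. Handle bar centre: scene (359.8,203.5), side (317.3,231.3). Slide: scene ≈(312.5,215), side ≈(301,185). The deck corners are visible in both views, so I'll compute positions from these.

```bash
cat > h.py <<'E'
from bench import arm, imaging
import numpy as np
def ray(n,p,c=None):
    c=c or imaging.camera_info(n); f=200/np.tan(np.radians(c["fovy"]/2)); T=np.array(c["world_from_camera"])
    d=T[:3,:3]@np.array([(p[0]-c["cx"])/f,(p[1]-c["cy"])/f,1]); return T[:3,3],d/np.linalg.norm(d)
def plane(n,p,z):
    o,d=ray(n,p); return o+d*(z-o[2])/d[2]
def tri(ps):
    A=np.zeros((3,3));b=np.zeros(3);R=[ray(n,p) for n,p in ps]
    for o,d in R:
        M=np.eye(3)-np.outer(d,d);A+=M;b+=M@o
    x=np.linalg.solve(A,b); return x,[np.linalg.norm((np.eye(3)-np.outer(d,d))@(x-o)) for o,d in R]
E
python3 - <<'E'
from h import *
np.set_printoptions(precision=4,suppress=True)
S=lambda u,v:(280+u/4,175+v/4)
D=lambda u,v:(195+u/4,160+v/4)
print("handle",tri([("scene",S(319,114)),("side",D(489,285))]),plane("scene",S(319,114),.101),plane("side",D(489,285),.101))
print("slide",tri([("scene",S(131,160)),("side",D(425,100))]))
loc=np.array([[-.1,-.17],[-.1,.22],[.11,.22],[.11,-.17]])
for n,f,c in (("scene",S,[(97,125),(537,178),(525,380),(52,320)]),("side",D,[(497,90),(395,445),(40,485),(230,48)])):
    P=np.array([plane(n,f(*p),.09)[:2] for p in c]); print(n,P)
    a=loc-loc.mean(0);b=P-P.mean(0);th=np.arctan2((a[:,0]*b[:,1]-a[:,1]*b[:,0]).sum(),(a*b).sum())
    R=np.array([[np.cos(th),-np.sin(th)],[np.sin(th),np.cos(th)]]);o=P.mean(0)-R@loc.mean(0)
    print(np.degrees(th),o,"res",P-(loc@R.T+o),"handle",o+R@[-.13,0],"hinge",o+R@[.08,0])
E
```

```text
handle (array([0.5589, 0.155 , 0.1034]), [np.float64(0.00045266519222338705), np.float64(0.0004526651922233406)]) [0.5574 0.1554 0.101 ] [0.5588 0.1527 0.101 ]
slide (array([ 0.6212, -0.0083,  0.1044]), [np.float64(0.00024437775419602014), np.float64(0.00024437775419609354)])
scene [[ 0.5714 -0.0431]
 [ 0.6112  0.3468]
 [ 0.8168  0.3218]
 [ 0.7801 -0.0624]]
-5.7468516080802425 [0.6874 0.1164] res [[ 0.0005 -0.0003]
 [ 0.0013  0.0015]
 [-0.0021 -0.0025]
 [ 0.0003  0.0014]] handle [0.5581 0.1294] hinge [0.767  0.1084]
side [[ 0.5722 -0.0375]
 [ 0.6046  0.2745]
 [ 0.8143  0.3247]
 [ 0.7761 -0.0612]]
-3.500543628123288 [0.6853 0.1004] res [[-0.0029  0.0256]
 [ 0.0057 -0.0517]
 [ 0.0058  0.0114]
 [-0.0086  0.0147]] handle [0.5555 0.1084] hinge [0.7652 0.0956]
```

```bash
R='{"x":-0.272,"y":0.348,"z":0.036,"hand":-1}'; python3 -m jog '[{"wz":-0.215,"hand":-1},{"wz":-0.215,"hand":-1},{"x":-0.272,"y":0.348,"z":0.036,"hand":-1},{"x":-0.272,"y":0.348,"z":0.036,"hand":-1},{"x":-0.272,"y":0.348,"z":0.036,"hand":-1},{"x":-0.272,"y":0.348,"z":0.036,"hand":-1},{"x":-0.272,"y":0.348,"z":0.036,"hand":-1},{"x":-0.272,"y":0.348,"z":0.036,"hand":-1},{"x":-0.272,"y":0.348,"z":0.036,"hand":-1},{"x":-0.272,"y":0.348,"z":0.036,"hand":-1},{"x":-0.272,"y":0.348,"z":0.036,"hand":-1},{"x":-0.272,"y":0.348,"z":0.036,"hand":-1},{"x":-0.272,"y":0.348,"z":0.036,"hand":-1},{"x":-0.272,"y":0.348,"z":0.036,"hand":-1},{"hand":-1},{"hand":-1}]'
python3 - <<'E'
from h import *
import cv2,pickle
s=arm.state();c=imaging.camera_info("wrist");cv2.imwrite("pics/w1.png",imaging.get_image("wrist"))
pickle.dump(c,open("w1.pkl","wb"))
print(s["t"],s["position"],s["ee_rot"],s["force"],s["joint_positions"]);print(np.round(c["world_from_camera"],3),c["fovy"])
E
```

```text
0.1 [0.17549374 0.52112326 0.30327217] [ 3.44427198e-04  8.12150302e-01  5.83447978e-01 -4.75224911e-04] [ 0.32576525 -0.20841335  0.10172748] [ 1.24596636e+00  8.73895156e-02  1.75232273e-01  1.65981290e+00
 -4.87931983e-06  1.57082696e+00]
[[ 0.319  0.902  0.292  0.1  ]
 [ 0.948 -0.303 -0.099  0.547]
 [-0.001  0.308 -0.951  0.373]
 [ 0.     0.     0.     1.   ]] 62.593559133600614invalid input at $[0]: expected keys x, y, z, wx, wy, wz, hand
```

View pics/w1.png

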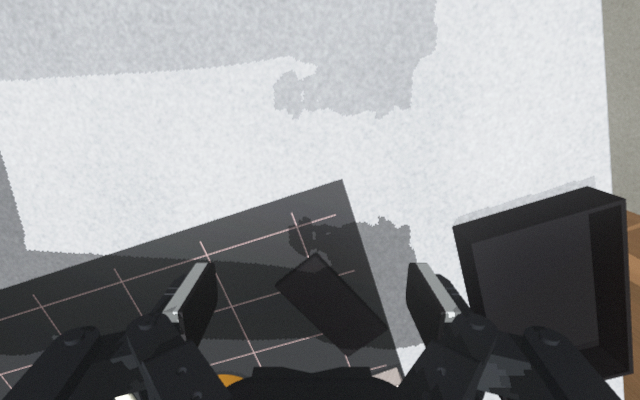

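The wrist view shows only the mat, the phone and the fingers: the move was refused because every key must be given in each row.

```bash
python3 -m jog '[{"x":0,"y":0,"z":0,"wx":0,"wy":0,"wz":-0.215,"hand":-1},{"x":0,"y":0,"z":0,"wx":0,"wy":0,"wz":-0.215,"hand":-1},{"x":-0.272,"y":0.348,"z":0.036,"wx":0,"wy":0,"wz":0,"hand":-1},{"x":-0.272,"y":0.348,"z":0.036,"wx":0,"wy":0,"wz":0,"hand":-1},{"x":-0.272,"y":0.348,"z":0.036,"wx":0,"wy":0,"wz":0,"hand":-1},{"x":-0.272,"y":0.348,"z":0.036,"wx":0,"wy":0,"wz":0,"hand":-1},{"x":-0.272,"y":0.348,"z":0.036,"wx":0,"wy":0,"wz":0,"hand":-1},{"x":-0.272,"y":0.348,"z":0.036,"wx":0,"wy":0,"wz":0,"hand":-1},{"x":-0.272,"y":0.348,"z":0.036,"wx":0,"wy":0,"wz":0,"hand":-1},{"x":-0.272,"y":0.348,"z":0.036,"wx":0,"wy":0,"wz":0,"hand":-1},{"x":-0.272,"y":0.348,"z":0.036,"wx":0,"wy":0,"wz":0,"hand":-1},{"x":-0.272,"y":0.348,"z":0.036,"wx":0,"wy":0,"wz":0,"hand":-1},{"x":-0.272,"y":0.348,"z":0.036,"wx":0,"wy":0,"wz":0,"hand":-1},{"x":-0.272,"y":0.348,"z":0.036,"wx":0,"wy":0,"wz":0,"hand":-1},{"x":0,"y":0,"z":0,"wx":0,"wy":0,"wz":0,"hand":-1},{"x":0,"y":0,"z":0,"wx":0,"wy":0,"wz":0,"hand":-1}]'
python3 - <<'E'
from h import *
import cv2,pickle
s=arm.state();c=imaging.camera_info("wrist");cv2.imwrite("pics/w2.png",imaging.get_image("wrist"))
pickle.dump(c,open("w2.pkl","wb"))
print(s["t"],s["position"],s["ee_rot"],s["force"],s["joint_positions"]);print(np.round(c["world_from_camera"],3),c["fovy"])
E
```

```text
t: 2.15
position: [0.5583, 0.155, 0.2604]
ee_rot: [-0.0, 0.742, 0.671, -0.0]
force: [-1.1, -0.6, -0.1]
gripper_width: 0.0855
2.15 [0.55830269 0.15497159 0.26038657] [-3.11420274e-04  7.41594723e-01  6.70848015e-01 -3.32763468e-04] [-1.10783582 -0.58268561 -0.14867154] [2.70665004e-01 1.46504435e-01 1.56891537e-01 1.58205751e+00
 2.58544619e-04 3.70757631e-01]
[[ 0.1    0.947  0.306  0.479]
 [ 0.995 -0.095 -0.031  0.164]
 [ 0.     0.308 -0.951  0.33 ]
 [ 0.     0.     0.     1.   ]] 62.593559133600614
```

View pics/w2.png

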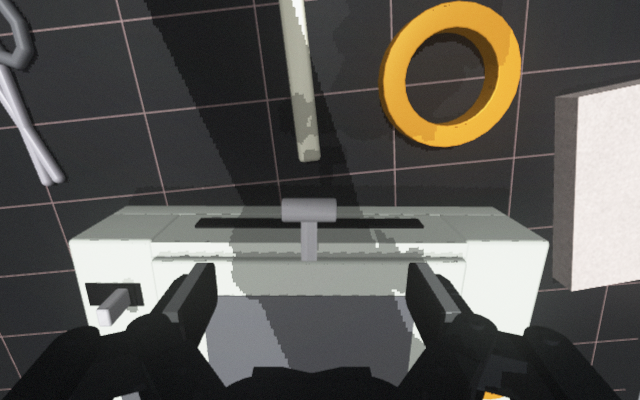

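Wrist view: bar centred at (308.5,209.5), its ends at 281 and 336. The machine front is level in the image, so the yaw is right. The slide block is at ≈(112,306).

```bash
python3 - <<'E'
from h import *
import pickle
c=pickle.load(open("w2.pkl","rb"))
def pl(p,z):
    o,d=ray("wrist",p,c); return np.round(o+d*(z-o[2])/d[2],4)
print(pl((308.5,209.5),.105),"ends",pl((281,210),.105),pl((336,210),.105),"deck corners",pl((71,240),.09),pl((547,240),.09))
print("slide top", pl((104,320),.122), "deck-level",pl((128,290),.09), "mid",pl((118,300),.11))
E
```

```text
[0.5579 0.1537 0.105 ] ends [0.5563 0.1339 0.105 ] [0.5603 0.1736 0.105 ] deck corners [ 0.5699 -0.038   0.09  ] [0.6079 0.3398 0.09  ]
slide top [ 0.6243 -0.0078  0.122 ] deck-level [ 0.6193 -0.0052  0.09  ] mid [ 0.6157 -0.0014  0.11  ]
```

```bash
python3 -m jog '[{"x":-0.01,"y":0,"z":0.25,"wx":0,"wy":0,"wz":0,"hand":-1},{"x":0,"y":0,"z":0.25,"wx":0,"wy":0,"wz":0,"hand":-1},{"x":0,"y":0,"z":0.25,"wx":0,"wy":0,"wz":0,"hand":-1},{"x":0,"y":0,"z":0.20,"wx":0,"wy":0,"wz":0,"hand":-1},{"x":0,"y":0,"z":0.1,"wx":0,"wy":0,"wz":0,"hand":-1},{"x":0,"y":0,"z":0,"wx":0,"wy":0,"wz":0,"hand":-1},{"x":0,"y":0,"z":0,"wx":0,"wy":0,"wz":0,"hand":-1}]'
python3 -m jog '[{"x":0,"y":0,"z":0,"wx":0,"wy":0,"wz":0,"hand":1},{"x":0,"y":0,"z":0,"wx":0,"wy":0,"wz":0,"hand":1},{"x":0,"y":0,"z":0,"wx":0,"wy":0,"wz":0,"hand":1},{"x":0,"y":0,"z":0,"wx":0,"wy":0,"wz":0,"hand":1},{"x":0,"y":0,"z":0,"wx":0,"wy":0,"wz":0,"hand":1},{"x":0,"y":0,"z":0,"wx":0,"wy":0,"wz":0,"hand":1},{"x":0,"y":0,"z":0,"wx":0,"wy":0,"wz":0,"hand":1},{"x":0,"y":0,"z":0,"wx":0,"wy":0,"wz":0,"hand":1}]'
```

```text
t: 3.08
position: [0.5587, 0.1543, 0.1568]
ee_rot: [0.0, 0.741, 0.671, 0.001]
force: [0.3, 0.4, -0.1]
gripper_width: 0.0856
t: 4.08
position: [0.5585, 0.1532, 0.1564]
ee_rot: [0.001, 0.742, 0.671, -0.0]
force: [-1.6, -4.8, 5.0]
gripper_width: 0.0388
```

```bash
for i in 1; do python3 -m jog '[{"x":0,"y":0,"z":-0.01,"wx":0,"wy":0,"wz":0,"hand":1},{"x":0,"y":0,"z":-0.01,"wx":0,"wy":0,"wz":0,"hand":1},{"x":0,"y":0,"z":0,"wx":0,"wy":0,"wz":0,"hand":1}]'; done
python3 -m jog '[{"x":0,"y":0,"z":-0.01,"wx":0,"wy":0,"wz":0,"hand":1},{"x":0,"y":0,"z":-0.01,"wx":0,"wy":0,"wz":0,"hand":1},{"x":0,"y":0,"z":0,"wx":0,"wy":0,"wz":0,"hand":1}]'
python3 -m jog '[{"x":0,"y":0,"z":-0.01,"wx":0,"wy":0,"wz":0,"hand":1},{"x":0,"y":0,"z":0,"wx":0,"wy":0,"wz":0,"hand":1},{"x":0,"y":0,"z":0,"wx":0,"wy":0,"wz":0,"hand":1}]'
python3 -m jog '[{"x":0,"y":0,"z":-0.01,"wx":0,"wy":0,"wz":0,"hand":1},{"x":0,"y":0,"z":0,"wx":0,"wy":0,"wz":0,"hand":1},{"x":0,"y":0,"z":0,"wx":0,"wy":0,"wz":0,"hand":1}]'
```

```text
t: 4.45
position: [0.5585, 0.1532, 0.1574]
ee_rot: [0.001, 0.742, 0.671, -0.001]
force: [2.2, -5.6, -2.1]
gripper_width: 0.0386
t: 4.82
position: [0.5586, 0.1532, 0.1591]
ee_rot: [0.0, 0.742, 0.671, -0.001]
force: [2.8, -5.6, -3.4]
gripper_width: 0.0385
t: 5.2
position: [0.5586, 0.1532, 0.1598]
ee_rot: [0.0, 0.742, 0.671, -0.001]
force: [2.3, -5.0, -4.1]
gripper_width: 0.039
t: 5.58
position: [0.5587, 0.1531, 0.1606]
ee_rot: [0.0, 0.742, 0.671, -0.001]
force: [4.7, -4.7, -5.9]
gripper_width: 0.0387
```

```bash
python3 -m jog '[{"x":0,"y":0,"z":-0.01,"wx":0,"wy":0,"wz":0,"hand":1},{"x":0,"y":0,"z":-0.01,"wx":0,"wy":0,"wz":0,"hand":1},{"x":0,"y":0,"z":0,"wx":0,"wy":0,"wz":0,"hand":1},{"x":0,"y":0,"z":0,"wx":0,"wy":0,"wz":0,"hand":1}]'
python3 -m jog '[{"x":0,"y":0,"z":-0.01,"wx":0,"wy":0,"wz":0,"hand":1},{"x":0,"y":0,"z":-0.01,"wx":0,"wy":0,"wz":0,"hand":1},{"x":0,"y":0,"z":0,"wx":0,"wy":0,"wz":0,"hand":1},{"x":0,"y":0,"z":0,"wx":0,"wy":0,"wz":0,"hand":1}]'
```

```text
t: 6.08
position: [0.5587, 0.1532, 0.1622]
ee_rot: [0.0, 0.742, 0.671, -0.001]
force: [7.1, -4.3, -8.9]
gripper_width: 0.039
t: 6.58
position: [0.5588, 0.1531, 0.1637]
ee_rot: [0.0, 0.742, 0.671, -0.001]
force: [9.4, -4.9, -13.1]
gripper_width: 0.0388
```

```bash
python3 -m jog '[{"x":0,"y":0,"z":-0.01,"wx":0,"wy":0,"wz":0,"hand":1},{"x":0,"y":0,"z":0,"wx":0,"wy":0,"wz":0,"hand":1},{"x":0,"y":0,"z":0,"wx":0,"wy":0,"wz":0,"hand":1},{"x":0,"y":0,"z":0,"wx":0,"wy":0,"wz":0,"hand":1}]'
python3 -m jog '[{"x":0,"y":0,"z":-0.01,"wx":0,"wy":0,"wz":0,"hand":1},{"x":0,"y":0,"z":0,"wx":0,"wy":0,"wz":0,"hand":1},{"x":0,"y":0,"z":0,"wx":0,"wy":0,"wz":0,"hand":1},{"x":0,"y":0,"z":0,"wx":0,"wy":0,"wz":0,"hand":1}]'; python3 -c "
from h import *; s=arm.state(); print(s['force'],s['torque'],s['position'])"
```

```text
t: 7.08
position: [0.5589, 0.1531, 0.1645]
ee_rot: [0.0, 0.742, 0.671, -0.001]
force: [10.4, -4.9, -14.8]
gripper_width: 0.0385
t: 7.58
position: [0.559, 0.1531, 0.165]
ee_rot: [0.0, 0.742, 0.671, -0.001]
force: [10.7, -5.2, -18.8]
gripper_width: 0.0385
[ 10.68132953  -5.2302263  -18.78024863] [-0.56739984 -1.65900578  0.11505856] [0.55895412 0.1531222  0.1649856 ]
```

Caught: the force climbs to about 19 N and the rise stalls at about 8.5 mm, which is the hard stop. I'll let it back down, release it and move up.

```bash
python3 -m jog '[{"x":0,"y":0,"z":0.03,"wx":0,"wy":0,"wz":0,"hand":1},{"x":0,"y":0,"z":0.03,"wx":0,"wy":0,"wz":0,"hand":1},{"x":0,"y":0,"z":0.03,"wx":0,"wy":0,"wz":0,"hand":1},{"x":0,"y":0,"z":0.01,"wx":0,"wy":0,"wz":0,"hand":1},{"x":0,"y":0,"z":0,"wx":0,"wy":0,"wz":0,"hand":1},{"x":0,"y":0,"z":0,"wx":0,"wy":0,"wz":0,"hand":1}]'
python3 -m jog '[{"x":0,"y":0,"z":0,"wx":0,"wy":0,"wz":0,"hand":-1},{"x":0,"y":0,"z":0,"wx":0,"wy":0,"wz":0,"hand":-1},{"x":0,"y":0,"z":0,"wx":0,"wy":0,"wz":0,"hand":-1},{"x":0,"y":0,"z":0,"wx":0,"wy":0,"wz":0,"hand":-1},{"x":0,"y":0,"z":0,"wx":0,"wy":0,"wz":0,"hand":-1},{"x":0,"y":0,"z":0,"wx":0,"wy":0,"wz":0,"hand":-1},{"x":0,"y":0,"z":-0.2,"wx":0,"wy":0,"wz":0,"hand":-1},{"x":0,"y":0,"z":-0.3,"wx":0,"wy":0,"wz":0,"hand":-1},{"x":0,"y":0,"z":-0.3,"wx":0,"wy":0,"wz":0,"hand":-1},{"x":0,"y":0,"z":-0.2,"wx":0,"wy":0,"wz":0,"hand":-1}]'
```

```text
t: 8.32
position: [0.5585, 0.1532, 0.1574]
ee_rot: [0.0, 0.742, 0.671, -0.001]
force: [0.8, -6.7, -1.1]
gripper_width: 0.039
t: 9.57
position: [0.5586, 0.154, 0.2593]
ee_rot: [0.0, 0.741, 0.671, 0.001]
force: [0.9, 0.3, 0.0]
gripper_width: 0.0851
```

```bash
python3 -m jog '[{"x":-0.308,"y":0.158,"z":0,"wx":0,"wy":0,"wz":0.3,"hand":-1}]' >/dev/null; python3 - <<'E'
from h import *
from scipy.spatial.transform import Rotation as Ro
s=arm.state();q=s["ee_rot"];R=Ro.from_quat([q[1],q[2],q[3],q[0]]).as_matrix()
print(s["position"],np.round(R,3),"delta tool",R.T@(np.array([.622,-.007,.26])-s["position"]))
E
```

```text
[0.57143682 0.12282099 0.25987377] [[ 0.254  0.967  0.003]
 [ 0.967 -0.254  0.001]
 [ 0.002  0.003 -1.   ]] delta tool [-1.12708682e-01  8.18955683e-02 -1.00320887e-04]
```

```bash
python3 -m jog '[{"x":-0.28,"y":0.2,"z":0,"wx":0,"wy":0,"wz":0,"hand":-1},{"x":-0.28,"y":0.2,"z":0,"wx":0,"wy":0,"wz":0,"hand":-1},{"x":-0.28,"y":0.2,"z":0,"wx":0,"wy":0,"wz":0,"hand":-1},{"x":-0.28,"y":0.2,"z":0,"wx":0,"wy":0,"wz":0,"hand":-1},{"x":0,"y":0,"z":0,"wx":0,"wy":0,"wz":0.3,"hand":-1},{"x":0,"y":0,"z":0,"wx":0,"wy":0,"wz":0.3,"hand":-1},{"x":0,"y":0,"z":0,"wx":0,"wy":0,"wz":0.3,"hand":-1},{"x":0,"y":0,"z":0,"wx":0,"wy":0,"wz":0.3,"hand":-1},{"x":0,"y":0,"z":0,"wx":0,"wy":0,"wz":0.3,"hand":-1},{"x":0,"y":0,"z":0,"wx":0,"wy":0,"wz":0.3,"hand":-1},{"x":0,"y":0,"z":0,"wx":0,"wy":0,"wz":0.3,"hand":-1},{"x":0,"y":0,"z":0,"wx":0,"wy":0,"wz":0.3,"hand":-1},{"x":0,"y":0,"z":0,"wx":0,"wy":0,"wz":0.3,"hand":-1},{"x":0,"y":0,"z":0,"wx":0,"wy":0,"wz":0,"hand":-1},{"x":0,"y":0,"z":0,"wx":0,"wy":0,"wz":0,"hand":-1}]'
python3 - <<'E'
from h import *
import cv2,pickle
from scipy.spatial.transform import Rotation as Ro
s=arm.state();c=imaging.camera_info("wrist");cv2.imwrite("pics/w3.png",imaging.get_image("wrist"))
pickle.dump(c,open("w3.pkl","wb"))
q=s["ee_rot"];print(s["t"],s["position"],np.round(Ro.from_quat([q[1],q[2],q[3],q[0]]).as_matrix(),3),s["joint_positions"])
E
```

```text
t: 11.58
position: [0.6201, -0.0069, 0.2577]
ee_rot: [0.0, 0.999, -0.048, -0.0]
force: [-0.1, 0.7, -0.2]
gripper_width: 0.0856
11.575 [ 0.62007314 -0.0069304   0.25765775] [[ 0.995 -0.096 -0.   ]
 [-0.096 -0.995 -0.   ]
 [-0.     0.    -1.   ]] [-1.11668072e-02  2.45710306e-01  2.66496969e-01  1.59161965e+00
 -2.76746826e-05  1.65583684e+00]
```

View pics/w3.png

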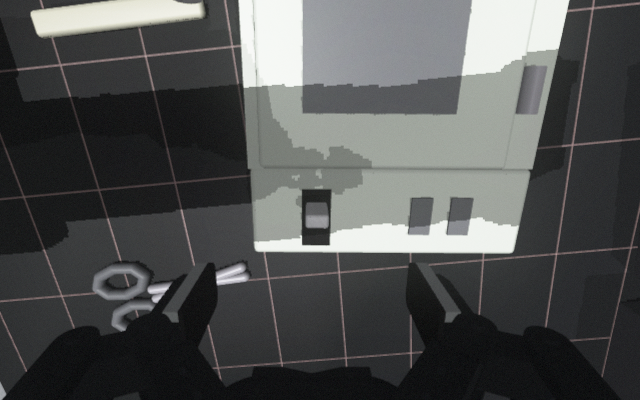

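The slide block is at (317,~215) and about 22 px wide. Its top spans rows ≈208–228.

```bash
python3 - <<'E'
from h import *
import pickle,cv2
c=pickle.load(open("w3.pkl","rb"))
def pl(p,z):
    o,d=ray("wrist",p,c); return np.round(o+d*(z-o[2])/d[2],4)
g=cv2.cvtColor(cv2.imread("pics/w3.png"),cv2.COLOR_BGR2GRAY)
print(g[195:232,317],g[220,298:335])
for r in (202,208,218,228): print(r,pl((317,r),.122),pl((317,r),.09))
E
```

```text
[ 34  34  38  38  38  32  38  66  91  94  91  94  92  91  93  92  91  92
  94 101 117 137 148 155 157 158 157 155 154 154 153 148 122  61  39  43
  41] [161 164 163 139  43  39  46  83 130 146 151 152 157 152 153 154 157 158
 159 158 157 154 157 156 159 157 156 157 151 138 113  48 103 161 160 163
 161]
202 [0.6246 0.0053 0.122 ] [ 0.6242 -0.0052  0.09  ]
208 [0.6243 0.0011 0.122 ] [ 0.6238 -0.01    0.09  ]
218 [ 0.6236 -0.0059  0.122 ] [ 0.623  -0.0181  0.09  ]
228 [ 0.623  -0.0131  0.122 ] [ 0.6223 -0.0264  0.09  ]
```

```bash
python3 -m jog '[{"x":0.035,"y":0.013,"z":0.25,"wx":0,"wy":0,"wz":0,"hand":-1},{"x":0,"y":0,"z":0.3,"wx":0,"wy":0,"wz":0,"hand":-1},{"x":0,"y":0,"z":0.22,"wx":0,"wy":0,"wz":0,"hand":-1},{"x":0,"y":0,"z":0.12,"wx":0,"wy":0,"wz":0,"hand":-1},{"x":0,"y":0,"z":0,"wx":0,"wy":0,"wz":0,"hand":1},{"x":0,"y":0,"z":0,"wx":0,"wy":0,"wz":0,"hand":1},{"x":0,"y":0,"z":0,"wx":0,"wy":0,"wz":0,"hand":1},{"x":0,"y":0,"z":0,"wx":0,"wy":0,"wz":0,"hand":1},{"x":0,"y":0,"z":0,"wx":0,"wy":0,"wz":0,"hand":1},{"x":0,"y":0,"z":0,"wx":0,"wy":0,"wz":0,"hand":1},{"x":0,"y":0,"z":0,"wx":0,"wy":0,"wz":0,"hand":1},{"x":0,"y":0,"z":0,"wx":0,"wy":0,"wz":0,"hand":1},{"x":0,"y":0,"z":0,"wx":0,"wy":0,"wz":0,"hand":1}]'
```

```text
t: 13.25
position: [0.6235, -0.0086, 0.1696]
ee_rot: [-0.0, 0.999, -0.05, 0.0]
force: [-2.4, 0.7, 5.7]
gripper_width: 0.0145
```

```bash
python3 -m jog '[{"x":0,"y":0.03,"z":0,"wx":0,"wy":0,"wz":0,"hand":1},{"x":0,"y":0.03,"z":0,"wx":0,"wy":0,"wz":0,"hand":1},{"x":0,"y":0.03,"z":0,"wx":0,"wy":0,"wz":0,"hand":1},{"x":0,"y":0.03,"z":0,"wx":0,"wy":0,"wz":0,"hand":1},{"x":0,"y":0.03,"z":0,"wx":0,"wy":0,"wz":0,"hand":1},{"x":0,"y":0.02,"z":0,"wx":0,"wy":0,"wz":0,"hand":1},{"x":0,"y":0.02,"z":0,"wx":0,"wy":0,"wz":0,"hand":1},{"x":0,"y":0,"z":0,"wx":0,"wy":0,"wz":0,"hand":1},{"x":0,"y":0,"z":0,"wx":0,"wy":0,"wz":0,"hand":1}]'
python3 -m jog '[{"x":0,"y":0.02,"z":0,"wx":0,"wy":0,"wz":0,"hand":1},{"x":0,"y":0.01,"z":0,"wx":0,"wy":0,"wz":0,"hand":1},{"x":0,"y":0,"z":0,"wx":0,"wy":0,"wz":0,"hand":1},{"x":0,"y":0,"z":0,"wx":0,"wy":0,"wz":0,"hand":1}]'
```

```text
t: 14.38
position: [0.6217, -0.0267, 0.1696]
ee_rot: [-0.001, 0.999, -0.049, 0.0]
force: [-1.7, 6.1, 6.2]
gripper_width: 0.0145
t: 14.88
position: [0.6216, -0.0272, 0.1696]
ee_rot: [-0.003, 0.999, -0.048, 0.001]
force: [-1.1, 17.8, 5.4]
gripper_width: 0.0149
```

```bash
python3 -m jog '[{"x":0,"y":-0.02,"z":0,"wx":0,"wy":0,"wz":0,"hand":1},{"x":0,"y":0,"z":0,"wx":0,"wy":0,"wz":0,"hand":-1},{"x":0,"y":0,"z":0,"wx":0,"wy":0,"wz":0,"hand":-1},{"x":0,"y":0,"z":0,"wx":0,"wy":0,"wz":0,"hand":-1},{"x":0,"y":0,"z":0,"wx":0,"wy":0,"wz":0,"hand":-1},{"x":0,"y":0,"z":0,"wx":0,"wy":0,"wz":0,"hand":-1},{"x":0,"y":0,"z":0,"wx":0,"wy":0,"wz":0,"hand":-1},{"x":0,"y":0,"z":-0.2,"wx":0,"wy":0,"wz":0,"hand":-1},{"x":0,"y":0,"z":-0.35,"wx":0,"wy":0,"wz":0,"hand":-1},{"x":0,"y":0,"z":-0.35,"wx":0,"wy":0,"wz":0,"hand":-1}]'
python3 -m jog '[{"x":0,"y":0,"z":0,"wx":0,"wy":0,"wz":-0.3,"hand":-1},{"x":0,"y":0,"z":0,"wx":0,"wy":0,"wz":-0.3,"hand":-1},{"x":0,"y":0,"z":0,"wx":0,"wy":0,"wz":-0.3,"hand":-1},{"x":0,"y":0,"z":0,"wx":0,"wy":0,"wz":-0.3,"hand":-1},{"x":0,"y":0,"z":0,"wx":0,"wy":0,"wz":-0.3,"hand":-1},{"x":0,"y":0,"z":0,"wx":0,"wy":0,"wz":-0.3,"hand":-1},{"x":0,"y":0,"z":0,"wx":0,"wy":0,"wz":-0.3,"hand":-1},{"x":0,"y":0,"z":0,"wx":0,"wy":0,"wz":-0.3,"hand":-1},{"x":0,"y":0,"z":0,"wx":0,"wy":0,"wz":-0.3,"hand":-1},{"x":0,"y":0,"z":0,"wx":0,"wy":0,"wz":-0.3,"hand":-1},{"x":0.35,"y":-0.16,"z":0,"wx":0,"wy":0,"wz":0,"hand":-1},{"x":0.35,"y":-0.16,"z":0,"wx":0,"wy":0,"wz":0,"hand":-1},{"x":0.35,"y":-0.16,"z":0,"wx":0,"wy":0,"wz":0,"hand":-1},{"x":0.35,"y":-0.16,"z":0,"wx":0,"wy":0,"wz":0,"hand":-1},{"x":0.35,"y":-0.16,"z":0,"wx":0,"wy":0,"wz":0,"hand":-1},{"x":0,"y":0,"z":0,"wx":0,"wy":0,"wz":0,"hand":-1},{"x":0,"y":0,"z":0,"wx":0,"wy":0,"wz":0,"hand":-1}]'
python3 - <<'E'
from h import *
import cv2
cv2.imwrite("pics/w4.png",imaging.get_image("wrist"))
from scipy.spatial.transform import Rotation as Ro
s=arm.state();q=s["ee_rot"];R=Ro.from_quat([q[1],q[2],q[3],q[0]]).as_matrix()
print(s["position"],R.T@(np.array([.5586,.1535,.157])-s["position"]),s["joint_positions"])
E
```

```text
t: 16.12
position: [0.6213, -0.0285, 0.2596]
ee_rot: [0.0, 0.999, -0.05, -0.0]
force: [1.5, 0.0, 0.1]
gripper_width: 0.0853
t: 18.25
position: [0.5593, 0.1534, 0.2587]
ee_rot: [0.0, 0.741, 0.671, -0.0]
force: [0.0, 0.2, 0.1]
gripper_width: 0.0853
[0.55945633 0.15303782 0.25869604] [ 0.00039441 -0.00091099  0.10169585] [ 2.67099229e-01  1.46839380e-01  1.54005764e-01  1.57791630e+00
 -2.29369499e-04  3.67155567e-01]
```

View pics/w4.png

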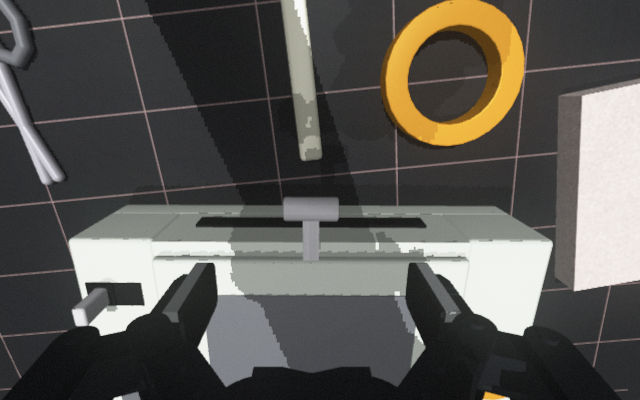

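The block now sits at the outer end of its slot, at (90,303) instead of (112,306), so the slide is fully out. I'll regrip the handle.

```bash
python3 -m jog '[{"x":0,"y":-0.009,"z":0.25,"wx":0,"wy":0,"wz":0,"hand":-1},{"x":0,"y":0,"z":0.3,"wx":0,"wy":0,"wz":0,"hand":-1},{"x":0,"y":0,"z":0.28,"wx":0,"wy":0,"wz":0,"hand":-1},{"x":0,"y":0,"z":0.18,"wx":0,"wy":0,"wz":0,"hand":-1},{"x":0,"y":0,"z":0,"wx":0,"wy":0,"wz":0,"hand":-1},{"x":0,"y":0,"z":0,"wx":0,"wy":0,"wz":0,"hand":1},{"x":0,"y":0,"z":0,"wx":0,"wy":0,"wz":0,"hand":1},{"x":0,"y":0,"z":0,"wx":0,"wy":0,"wz":0,"hand":1},{"x":0,"y":0,"z":0,"wx":0,"wy":0,"wz":0,"hand":1},{"x":0,"y":0,"z":0,"wx":0,"wy":0,"wz":0,"hand":1},{"x":0,"y":0,"z":0,"wx":0,"wy":0,"wz":0,"hand":1},{"x":0,"y":0,"z":0,"wx":0,"wy":0,"wz":0,"hand":1},{"x":0,"y":0,"z":0,"wx":0,"wy":0,"wz":0,"hand":1}]'
```

```text
t: 19.92
position: [0.5586, 0.1531, 0.1591]
ee_rot: [0.001, 0.742, 0.671, 0.0]
force: [-1.2, -4.9, 6.3]
gripper_width: 0.039
```

```bash
cat > arc.py <<'E'
import numpy as np
# constant-orientation arc: tool y fwd (console x), -z up; per-step in 0.1 m units
def p(t): t=np.radians(t); return np.array([-.21*np.cos(t)+.006*np.sin(t), .006*np.cos(t)+.21*np.sin(t)])
for a in range(0,61,4):
    d=(p(a+4)-p(a))*10; print(a+4,"y %.3f z %.3f"%(d[0],-d[1]),p(a+4)-p(0))
E
python3 arc.py; python3 -m jog '[{"x":0,"y":0,"z":-0.03,"wx":0,"wy":0,"wz":0,"hand":1},{"x":0,"y":0,"z":-0.03,"wx":0,"wy":0,"wz":0,"hand":1},{"x":0,"y":0,"z":-0.03,"wx":0,"wy":0,"wz":0,"hand":1},{"x":0,"y":0,"z":-0.02,"wx":0,"wy":0,"wz":0,"hand":1},{"x":0,"y":0,"z":0,"wx":0,"wy":0,"wz":0,"hand":1}]'
```

```text
4 y 0.009 z -0.146 [0.00093009 0.01463424]
8 y 0.019 z -0.145 [0.00287874 0.02916796]
12 y 0.030 z -0.144 [0.00583647 0.04353034]
16 y 0.040 z -0.141 [0.00978887 0.05765141]
20 y 0.049 z -0.138 [0.01471667 0.07146239]
24 y 0.059 z -0.134 [0.02059587 0.08489597]
28 y 0.068 z -0.130 [0.02739783 0.09788671]
32 y 0.077 z -0.125 [0.03508942 0.11037133]
36 y 0.085 z -0.119 [0.04363314 0.122289  ]
40 y 0.094 z -0.113 [0.05298739 0.13358166]
44 y 0.101 z -0.106 [0.06310659 0.1441943 ]
48 y 0.108 z -0.099 [0.07394144 0.1540752 ]
52 y 0.115 z -0.091 [0.08543915 0.16317623]
56 y 0.121 z -0.083 [0.09754372 0.17145305]
60 y 0.127 z -0.074 [0.11019615 0.17886533]
64 y 0.131 z -0.065 [0.12333482 0.18537698]
t: 20.55
position: [0.5591, 0.1531, 0.1687]
ee_rot: [0.001, 0.742, 0.671, 0.0]
force: [6.6, -5.0, -5.0]
gripper_width: 0.0388
```

It passes the former stop level at about 5 N, so it's free. I'll follow the arc.

```bash
python3 -m jog '[{"x":0,"y":0.01,"z":-0.072,"wx":0,"wy":0,"wz":0,"hand":1},{"x":0,"y":0.014,"z":-0.072,"wx":0,"wy":0,"wz":0,"hand":1},{"x":0,"y":0.016,"z":-0.072,"wx":0,"wy":0,"wz":0,"hand":1},{"x":0,"y":0.018,"z":-0.072,"wx":0,"wy":0,"wz":0,"hand":1},{"x":0,"y":0.02,"z":-0.07,"wx":0,"wy":0,"wz":0,"hand":1},{"x":0,"y":0.02,"z":-0.07,"wx":0,"wy":0,"wz":0,"hand":1},{"x":0,"y":0.024,"z":-0.07,"wx":0,"wy":0,"wz":0,"hand":1},{"x":0,"y":0.025,"z":-0.07,"wx":0,"wy":0,"wz":0,"hand":1},{"x":0,"y":0,"z":-0.036,"wx":0,"wy":0,"wz":0,"hand":1},{"x":0,"y":0,"z":0,"wx":0,"wy":0,"wz":0,"hand":1}]'
```

```text
t: 21.8
position: [0.5742, 0.1516, 0.2289]
ee_rot: [0.001, 0.742, 0.671, 0.0]
force: [10.5, -5.9, -8.0]
gripper_width: 0.039
```

```bash
python3 -m jog '[{"x":0,"y":0.035,"z":-0.067,"wx":0,"wy":0,"wz":0,"hand":1},{"x":0,"y":0.033,"z":-0.067,"wx":0,"wy":0,"wz":0,"hand":1},{"x":0,"y":0.036,"z":-0.065,"wx":0,"wy":0,"wz":0,"hand":1},{"x":0,"y":0.036,"z":-0.065,"wx":0,"wy":0,"wz":0,"hand":1},{"x":0,"y":0.039,"z":-0.063,"wx":0,"wy":0,"wz":0,"hand":1},{"x":0,"y":0.039,"z":-0.062,"wx":0,"wy":0,"wz":0,"hand":1},{"x":0,"y":0.043,"z":-0.06,"wx":0,"wy":0,"wz":0,"hand":1},{"x":0,"y":0.043,"z":-0.06,"wx":0,"wy":0,"wz":0,"hand":1},{"x":0,"y":0.047,"z":-0.057,"wx":0,"wy":0,"wz":0,"hand":1},{"x":0,"y":0.047,"z":-0.056,"wx":0,"wy":0,"wz":0,"hand":1},{"x":0,"y":0,"z":0,"wx":0,"wy":0,"wz":0,"hand":1}]'; python3 -c "
from h import *; print(arm.state()['joint_positions'],arm.state()['torque'])"
```

```text
t: 23.18
position: [0.613, 0.1476, 0.2907]
ee_rot: [0.0, 0.742, 0.671, -0.001]
force: [1.8, -6.4, -5.8]
gripper_width: 0.0385
[ 2.36739181e-01  2.84010527e-01  3.76995828e-01  1.66502740e+00
 -1.34240610e-03  3.36878165e-01] [-1.16632195 -0.06352431  0.17524333]
```

Forces stay small. Continuing from 40° to 60°.

```bash
python3 -m jog '[{"x":0,"y":0.05,"z":-0.053,"wx":0,"wy":0,"wz":0,"hand":1},{"x":0,"y":0.051,"z":-0.053,"wx":0,"wy":0,"wz":0,"hand":1},{"x":0,"y":0.054,"z":-0.05,"wx":0,"wy":0,"wz":0,"hand":1},{"x":0,"y":0.054,"z":-0.049,"wx":0,"wy":0,"wz":0,"hand":1},{"x":0,"y":0.057,"z":-0.046,"wx":0,"wy":0,"wz":0,"hand":1},{"x":0,"y":0.058,"z":-0.045,"wx":0,"wy":0,"wz":0,"hand":1},{"x":0,"y":0.06,"z":-0.042,"wx":0,"wy":0,"wz":0,"hand":1},{"x":0,"y":0.061,"z":-0.041,"wx":0,"wy":0,"wz":0,"hand":1},{"x":0,"y":0.063,"z":-0.038,"wx":0,"wy":0,"wz":0,"hand":1},{"x":0,"y":0.064,"z":-0.036,"wx":0,"wy":0,"wz":0,"hand":1},{"x":0,"y":0,"z":0,"wx":0,"wy":0,"wz":0,"hand":1},{"x":0,"y":0,"z":0,"wx":0,"wy":0,"wz":0,"hand":1}]'; python3 - <<'E'
from h import *
import cv2
a=imaging.get_image("side");b=imaging.get_image("scene")
cv2.imwrite("pics/end.png",cv2.resize(np.vstack([a[100:340,150:470],b[120:300,230:550]]),None,fx=1.4,fy=1.4))
s=arm.state();print(s['joint_positions'],s['joint_vel'],s['force'])
E
```

```text
t: 24.68
position: [0.6695, 0.1418, 0.3355]
ee_rot: [-0.0, 0.742, 0.671, -0.002]
force: [0.4, -6.8, -7.3]
gripper_width: 0.0384
[ 2.09102697e-01  4.68062420e-01  7.05784522e-01  1.81128321e+00
 -1.25751917e-03  3.09700327e-01] [ 1.98369623e-03 -4.77083818e-04 -3.12294929e-03 -1.89142316e-05
  7.82221549e-04  5.30922809e-04] [-0.5572056  -5.85650295 -6.61841879]
```

View pics/end.png

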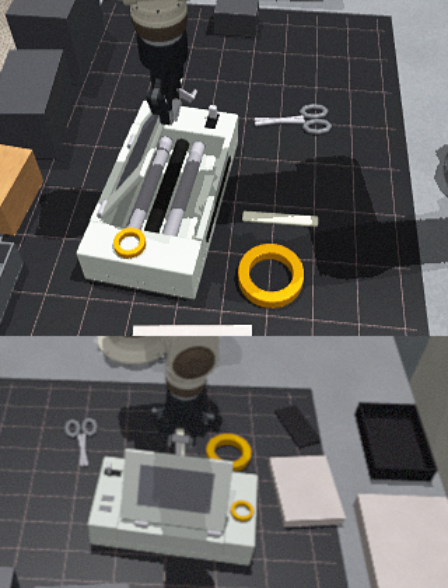

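The cover is up with the rollers visible, the gripper is on the handle, and the other items are in place. Handle rise ≈0.178 m and advance ≈0.111 m, so about 60°. Handing in.

```bash
python3 -m jog '[{"x":0,"y":0,"z":0,"wx":0,"wy":0,"wz":0,"hand":1},{"x":0,"y":0,"z":0,"wx":0,"wy":0,"wz":0,"hand":1},{"x":0,"y":0,"z":0,"wx":0,"wy":0,"wz":0,"hand":1},{"x":0,"y":0,"z":0,"wx":0,"wy":0,"wz":0,"hand":1}]' && python3 -c "
from bench import arm; print(arm.sign_off())"
```

```text
t: 25.28
position: [0.6694, 0.1418, 0.3354]
ee_rot: [-0.0, 0.742, 0.671, -0.002]
force: [0.1, -5.5, -6.5]
gripper_width: 0.0382
the job is handed in; nothing more can be done
None
```

The cover is open at about 60° with the gripper still holding its handle, and the job was handed in at 25.3 s of the 54 s allowed.

- **Tug:** With the slide untouched, the cover was caught. The force rose steadily to about 19 N and the handle stalled at roughly 8.5 mm, so I let it back down.
- **Release slide:** I gripped it and pushed it outward until it hit its stop, about 18 mm of travel with about 18 N at the stop. The picture afterwards showed it at the outer end of its slot.
- **Lift:** I regripped the handle and swung the cover up along its arc at low force.
- **Last checks:** The arm was still, with about 6.5 N of vertical load and an opening of 38 mm on the handle. The handle had risen about 178 mm and moved forward about 111 mm, which gives the 60°. The final pictures show the rollers exposed and the items in view apparently undisturbed; they were cropped, so the grey carton was not checked.
- **Oddities:** One early move was refused for a wrong row format and did nothing. A sideways force of about 5 N, probably from a slight grip offset, was present whenever the handle was held. No check failed.

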